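# Close a plaster mould press evenly, crosswise

### The arm

A 6-joint arm with a two-finger parallel gripper is mounted at the origin on the work surface. World frame = base frame: x ahead of the robot, y to its left, z up, the work surface at z = 0. Lengths are in m, angles in rad, forces in N, time in s.
With the tool pointing down it reaches from about 0.25 to 0.725 m from the base axis. Payload 4 kg.
Tool frame: the origin (TCP) lies midway between the tips of the shut fingers; the grasp point (between the pads) lies 19 mm behind it (bot.grip_point_offset is the distance from the TCP to the grasp point, in m); z points along the fingers, y is the line along which they close (so a half turn about z gives the same grasp; the last joint's range is limited). The gripper opens to 85 mm and grips with 20 to 120 N. Pads are 22 mm wide; open, the fingers measure 114 mm over their backs; the gripper's body (76 mm by 85 mm) begins 54 mm behind the grasp point. The pads swing forward as they close: fully open they stand 13 mm farther back than shut.
Start: joints at [-1.153, 0.241, 0.005, 1.335, 0, 1.571], TCP at [0.203, -0.457, 0.231] pointing down, gripper open.
Joint ranges: [-2.72, 2.72], [-1.05, 1.87], [-1.09, 1.28], [-1.99, 2.15], [-1.42, 1.44], [-3.14, 3.14]. Speed limits (rad/s): [2.79, 2.79, 3.14, 3.14, 3.14, 3.14].

### API

Orientations are given as a unit quaternion [x, y, z, w].
In Python, from workcell import bot gives the robot as it stands.
- The arm moves only by the tool step_arm, never from a script. Its argument "targets" is text: rows parted by semicolons, each of 7 numbers parted by spaces: the opening, from -1 (shut) to 1 (fully open), so that 0 is half open, then the shift along the world's x, y, z normalised to -1 to 1, where 1 is 0.5 m, then the turn, a rotation vector about the world's x, y, z normalised to -1 to 1, where 1 is pi/4 rad. In form: gripper x y z wx wy wz; .... A call has 1 to 10 rows; each row is the pose to reach, as a shift and turn from the pose commanded when the call began; what a row does not reach only later rows make up. A row lasts 1/12 s, in which the tool goes at most 41.7 mm and 7.16 degrees, less where a joint would pass 70% of its speed; a pose out of reach is approached as far as the arm can. A call with a number of a shift or a turn outside -1 to 1 is refused whole. A call with a gripper value outside its range is refused whole. The fingers move at their own pace and stop on an object; the grip force is fixed at half the most. Time passes only in rows, so rows that repeat a pose let the fingers close. It gives the time, the measured TCP pose, the force, the opening and the grip force at its end, in the units of the state.
- bot.get_obs(): the state, without advancing time (a new reading comes with each control period).
- bot.camera(name): name is "side" or "top" or "wrist"; returns the picture (400x640x3 uint8, red, green, blue); there is no depth.
- bot.camera_info(name): a dict with "vertical_fov" (degrees; the focal length in pixels is half the picture's height over the tangent of half this angle, whatever the lens; pixels are square), "cx", "cy" (the principal point, pixels), "D" ([k1, k2, p1, p2, k3] as OpenCV has them; the pictures are not rectified), "pose" (4x4, takes a point from camera to world coordinates). Camera axes: x right, y up, looking along -z (the intrinsics and any distortion apply to the point x, -y, -z); pixel columns grow to the right and rows downward; lengths in m; the calibration is good to about 2 mm. A picture is of the moment at which its call begins: read the wrist's pose just before it. camera_info takes no time and is no camera call; for the wrist camera it gives the pose at the moment of the call.
- bot.job_done(): hands the job in; it is judged then, once.
The state is a dict: "clock": time; "joint_pos": joint angles; "joint_vel": joint speeds; "tau": joint torques, N m; "eef_pos": TCP position; "tool_rot": TCP orientation; "ft_force": force on the tool from outside, world axes, zero at the start; "ft_torque": the same for the moment, N m; "grip_width": finger opening in m; "grasp_force": force on a finger pad.
Only numpy, scipy, OpenCV 4.12 (cv2) and the standard library are available. Lean on these libraries where they do the work, as an engineer would, in place of code of your own. Each camera call takes 0.05 s, during which the arm holds its last target. There are 200 camera calls.

### The job

Close the open mould press straight ahead: push its four clamp nuts down crosswise and a little at a time so that the pale plywood board comes down evenly. Go round once pushing each nut about half-way, the red one first, then the one diagonally opposite, then the other two; then go round again in the same order until every nut is fully home and the board lies flat on the mould. Never let the board tip steeply, and leave the copper jug alone.

Things in the scene. Friction and masses are not known exactly. Their poses are not given: they have to be found in the camera images.
- red_top (a point): Red clamp nut of the open press: round capped knob, 44 mm wide, 44 tall, on a post at a corner of the pale board. Slides straight down under a push of about 5 to 10 N, stays where left (no spring-back), stops hard after 28 mm when the board is on the mould. Origin: centre of its flat top (the face to push): 162 mm above the table at the start (raised), 148 half-way, 134 home.
- opposite_top (a point): Blue clamp nut diagonally across the board from the red one (212 mm from it; the four stand in a 150 mm square); same size and behaviour as the red one. Origin: centre of its flat top (the face to push): 162 mm above the table at the start (raised), 148 half-way, 134 home.
- blue1_top (a point): One of the two other blue clamp nuts, next to the red one (150 mm from it); same size and behaviour. Origin: centre of its flat top (the face to push): 162 mm above the table at the start (raised), 148 half-way, 134 home.
- blue2_top (a point): The other blue clamp nut next to the red one; same size and behaviour. Origin: centre of its flat top (the face to push): 162 mm above the table at the start (raised), 148 half-way, 134 home.
- board: Pale plywood board, 200 x 200 x 12 mm, 50 mm pour hole in the middle, loose on four posts, on light springs under the nuts. Origin: centre of its underside, 106 mm above the table raised, 78 mm seated; z is its upward normal. One nut alone pushed fully tips it 7.5 degrees, half-way 4. (A finished press with a dark board and like nuts, all down, stands to the robot's left: not for use.)
- jug: Copper-coloured jug with a handle, 110 mm across, 150 mm tall, standing to the robot's right of the press; a bystander. Origin: centre of its underside.

How it is judged:
By the outcome, as a careful person would: the job done as asked, in the order asked, and still so for the second after the job is handed in, with the robot touching nothing.
It also fails if it takes over 62 s, if anything falls off the work surface, if the arm or the gripper's body presses on something with over 40 N, if the wrist force passes 120 N, or if a joint passes its speed limit or range.

## Working session

There is one attempt and no reset: what is moved stays moved. The work goes in short steps, Python scripts to look and compute and a tool call to move; the robot and the scene stay as the last step left them, time stands still between calls to the robot, and variables do not carry over. Pictures are saved under pics/ and viewed, at most 10 in all, crops included, and the job is handed in when it is done.

Besides the shell and the picture viewer there is one more tool, called after "Call:" as name(argument=value, ...), one argument or row to a line, values as JSON. step_arm: Moves the arm, as the interface text tells. Scaled input: -1 to 1 covers 0.5 m each way for a shift and pi/4 rad each way for a turn. Its arguments: {"type":"object","properties":{"targets":{"type":"string"}},"required":["targets"]}

```bash
mkdir -p pics
python3 - <<'E'
from workcell import bot
import cv2
for n in("top","side"):
    cv2.imwrite(f"pics/{n}0.png",bot.camera(n)[:,:,::-1]); i=bot.camera_info(n); print(n,i)
o=bot.get_obs();print(o["clock"],o["eef_pos"],o["tool_rot"],o["ft_force"])
E
```

```text
top {'vertical_fov': 55.41099339336453, 'cx': 318.345876299319, 'cy': 196.5958586268646, 'D': array([-0.06423759,  0.        ,  0.        ,  0.        ,  0.        ]), 'pose': array([[ 0.01337707,  0.99414191, -0.10725164,  0.4588193 ],
       [-0.99987264,  0.0142331 ,  0.00722002, -0.07982703],
       [ 0.00870425,  0.1071414 ,  0.99420569,  1.03750077],
       [ 0.        ,  0.        ,  0.        ,  1.        ]])}
side {'vertical_fov': 56.07712754479319, 'cx': 317.566755004873, 'cy': 208.91134469945297, 'D': array([-0.06512757,  0.        ,  0.        ,  0.        ,  0.        ]), 'pose': array([[-0.91733395,  0.30301604, -0.25822413,  0.31203733],
       [-0.39792588, -0.6776841 ,  0.61838439,  0.49773243],
       [ 0.012386  ,  0.67001906,  0.74224056,  0.81233007],
       [ 0.        ,  0.        ,  0.        ,  1.        ]])}
0.1 [ 0.20263469 -0.45647259  0.23050665] [ 9.78258358e-01  2.07387792e-01 -1.94273689e-04 -9.22895472e-04] [-0.19807037  0.77832055 -0.13825196]
```

View pics/top0.png

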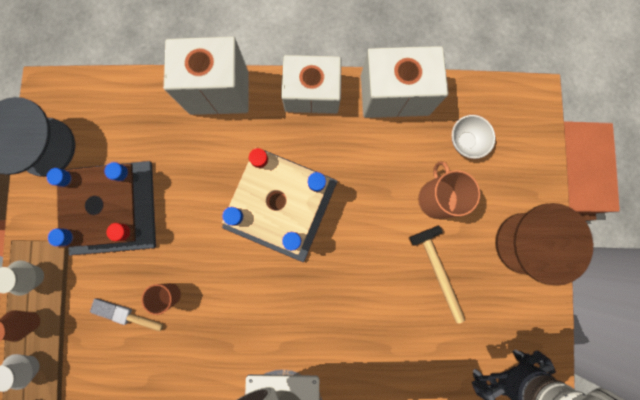

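View pics/side0.png

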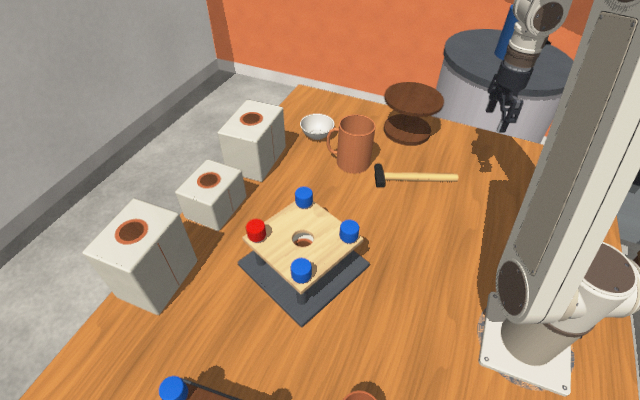

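The top view shows the open press with red at (258,157), the opposite blue nut at (291,240), and the other two at (317,181) and (232,215). The jug is at (455,193). The side view confirms this layout. Next I measure the nuts.

```bash
cat > h.py <<'E'
import numpy as np,cv2
def ray(i,uv):
    f=200/np.tan(np.radians(i["vertical_fov"])/2)
    K=np.array([[f,0,i["cx"]],[0,f,i["cy"]],[0,0,1]])
    p=cv2.undistortPoints(np.array([[uv]],float),K,i["D"])[0,0]
    T=i["pose"]; return T[:3,3],T[:3,:3]@np.array([p[0],-p[1],-1])
def onz(i,uv,z):
    o,d=ray(i,uv); return (o+d*(z-o[2])/d[2])[:2]
def tri(i1,u1,i2,u2):
    (a,d),(b,e)=ray(i1,u1),ray(i2,u2)
    s=np.linalg.lstsq(np.c_[d,-e],b-a,rcond=None)[0]
    p,q=a+s[0]*d,b+s[1]*e; return (p+q)/2,np.linalg.norm(p-q)
def blobs(im,seeds):   # im RGB; seeds {name:(col,row)}
    h=cv2.cvtColor(im,cv2.COLOR_RGB2HSV); H,S,V=h[...,0],h[...,1],h[...,2]
    out={}
    for n,uv in seeds.items():
        m=((H<6)|(H>174)) if n=="red" else ((H>100)&(H<130))
        m=(m&(S>160)&(V>60)).astype(np.uint8)
        _,_,st,c=cv2.connectedComponentsWithStats(m)
        k=1+np.argmin(np.linalg.norm(c[1:]-uv,axis=1)+1e3*(st[1:,4]<60)); out[n]=(c[k],st[k])
    return out
E
python3 - <<'E'
from workcell import bot
from h import *
S={"top":{"red":(258,157),"opp":(291,240),"b1":(317,181),"b2":(232,215)},
"side":{"red":(256,231),"opp":(349,232),"b1":(304,198),"b2":(301,270)}}
B={};I={}
for n in S:
    I[n]=bot.camera_info(n);B[n]=blobs(cv2.imread(f"pics/{n}0.png")[:,:,::-1].copy(),S[n])
P={}
for k in S["top"]:
    print(k,B["top"][k][1],B["side"][k][1]);p,e=tri(I["top"],B["top"][k][0],I["side"],B["side"][k][0])
    P[k]=onz(I["top"],B["top"][k][0],.153); print(P[k].round(4),onz(I["side"],B["side"][k][0],.146).round(4),p.round(4),round(e,4))
d=lambda a,b:np.linalg.norm(P[a]-P[b])
print(d("red","opp"),d("b1","b2"),d("red","b1"),d("red","b2"))
t0=np.array(bot.get_obs()["eef_pos"]); print({k:((P[k]-t0[:2])/.5).round(3) for k in P})
E
```

```text
red [249 148  19  19 275] [246 219  20  23 366]
[0.6455 0.0576] [0.6469 0.059 ] [0.6471 0.0587 0.1456] 0.0001
opp [283 233  18  17 227] [340 220  19  23 342]
[ 0.4509 -0.0256] [ 0.4518 -0.0246] [ 0.4514 -0.025   0.1457] 0.001
b1 [309 173  16  18 229] [295 187  17  21 287]
[ 0.59   -0.0812] [ 0.5914 -0.0798] [ 0.5916 -0.0811  0.1445] 0.0009
b2 [224 208  18  17 245] [291 258  20  25 405]
[0.5065 0.1131] [0.5071 0.1147] [0.507  0.1146 0.146 ] 0.0002
0.21158874868584382 0.2114765936570348 0.14951843096039433 0.14961303584394534
{'red': array([0.886, 1.028]), 'opp': array([0.497, 0.862]), 'b1': array([0.775, 0.75 ]), 'b2': array([0.608, 1.139])}
```

Call:
step_arm(
  targets="-1 0.44 0.51 0 0 0 0;-1 0.44 0.51 0 0 0 0;-1 0.44 0.51 0 0 0 0;-1 0.44 0.51 0 0 0 0;-1 0.44 0.51 0 0 0 0;-1 0.44 0.51 0 0 0 0;-1 0.44 0.51 0 0 0 0;-1 0.44 0.51 0 0 0 0;-1 0.44 0.51 0 0 0 0;-1 0.44 0.51 0 0 0 0",
)

```text
clock: 0.93
eef_pos: [0.4239, -0.1999, 0.2307]
tool_rot: [0.978, 0.21, -0.0, -0.0]
ft_force: [-0.1, -0.9, 0.4]
grip_width: 0.0002
grasp_force: 0.0
```

Call:
step_arm(
  targets="-1 0.444 0.516 0 0 0 0;-1 0.444 0.516 0 0 0 0;-1 0.444 0.516 0 0 0 0;-1 0.444 0.516 0 0 0 0;-1 0.444 0.516 0 0 0 0;-1 0.444 0.516 0 0 0 0;-1 0.444 0.516 0 0 0 0;-1 0.444 0.516 0 0 0 0;-1 0.444 0.516 0 0 0 0;-1 0.444 0.516 -0.05 0 0 0",
)

```text
clock: 1.77
eef_pos: [0.6489, 0.057, 0.2095]
tool_rot: [0.978, 0.208, 0.004, 0.001]
ft_force: [0.9, -0.3, 1.4]
grip_width: -0.0002
grasp_force: 0.0
```

Run:
```python
from workcell import bot
import cv2
o=bot.get_obs();print(o["joint_pos"],o["eef_pos"],bot.camera_info("wrist")["pose"].round(3))
cv2.imwrite("pics/w1.png",bot.camera("wrist")[:,:,::-1])
```

```text
[ 8.76795575e-02  5.53334355e-01  4.15112141e-01  1.42419775e+00
 -1.60411165e-04  2.80966446e+00] [0.64890608 0.05699317 0.20949812] [[ 0.408  0.868  0.283  0.723]
 [-0.913  0.387  0.13   0.09 ]
 [ 0.003 -0.312  0.95   0.354]
 [ 0.     0.     0.     1.   ]]
```

View pics/w1.png

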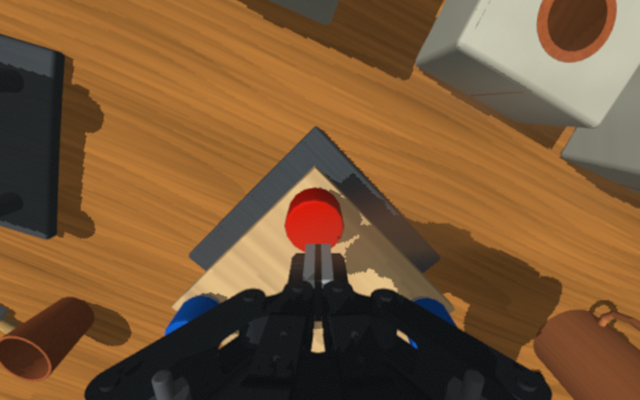

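The shut fingertips are centred over the red nut at (314,220). Next is the half-push.

Call:
step_arm(
  targets="-1 0 0 -0.04 0 0 0;-1 0 0 -0.07 0 0 0;-1 0 0 -0.08 0 0 0;-1 0 0 -0.084 0 0 0;-1 0 0 -0.09 0 0 0;-1 0 0 -0.096 0 0 0;-1 0 0 -0.102 0 0 0;-1 0 0 -0.108 0 0 0;-1 0 0 -0.112 0 0 0;-1 0 0 -0.112 0 0 0",
)

```text
clock: 2.65
eef_pos: [0.645, 0.0548, 0.1525]
tool_rot: [0.978, 0.207, 0.001, 0.001]
ft_force: [-2.9, -1.6, 3.3]
grip_width: 0.0002
grasp_force: 1.7
```

Call:
step_arm(
  targets="-1 0 0 -0.004 0 0 0;-1 0 0 -0.006 0 0 0;-1 0 0 -0.006 0 0 0",
)

```text
clock: 2.9
eef_pos: [0.6451, 0.0548, 0.1497]
tool_rot: [0.978, 0.207, 0.001, 0.001]
ft_force: [-3.4, -2.5, 6.0]
grip_width: 0.0003
grasp_force: 2.8
```

Run:
```python
from workcell import bot
import cv2
o=bot.get_obs();print(o["eef_pos"],o["ft_force"])
a=bot.camera("wrist")[:,:,::-1];cv2.imwrite("pics/w2.png",a)
b=bot.camera("side")[120:320,170:430,::-1];cv2.imwrite("pics/s2.png",cv2.resize(b,None,fx=3,fy=3,interpolation=cv2.INTER_CUBIC))
```

```text
[0.64506806 0.05479806 0.14966305] [-3.3688407  -2.52472419  6.04609552]
```

View pics/s2.png

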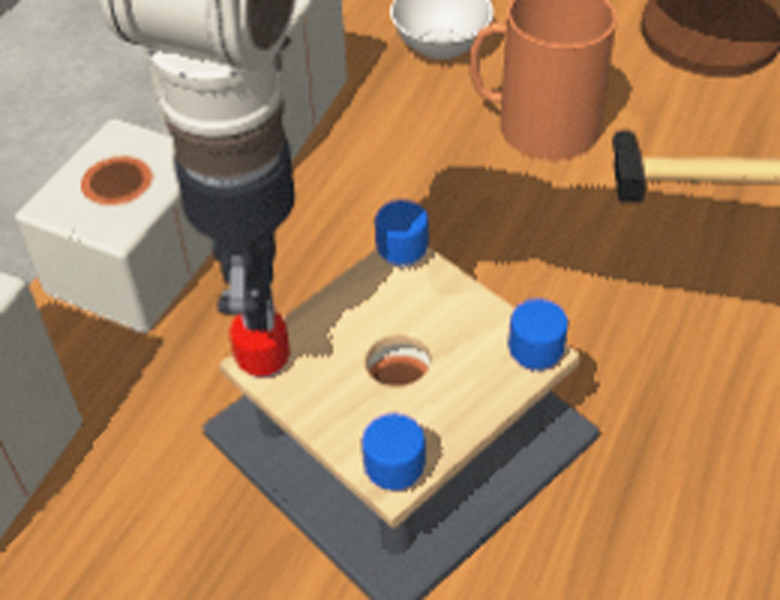

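The crop shows the fingertips on the red nut at (258,330), which is partly down, and the board tipping only slightly. I'll push slightly further, then go to the opposite nut.

Call:
step_arm(
  targets="-1 0 0 -0.003 0 0 0;-1 0 0 -0.003 0 0 0;-1 0 0 0.05 0 0 0;-1 -0.08 -0.034 0.09 0 0 0;-1 -0.16 -0.068 0.09 0 0 0;-1 -0.24 -0.102 0.09 0 0 0;-1 -0.32 -0.136 0.09 0 0 0;-1 -0.37 -0.157 0.09 0 0 0;-1 -0.39 -0.166 0.08 0 0 0;-1 -0.39 -0.166 0.05 0 0 0",
)

```text
clock: 3.83
eef_pos: [0.4489, -0.0283, 0.1754]
tool_rot: [0.978, 0.206, 0.003, 0.001]
ft_force: [0.2, 0.2, -0.5]
grip_width: 0.0001
grasp_force: 0.0
```

Call:
step_arm(
  targets="-1 0 0 -0.01 0 0 0;-1 0 0 -0.016 0 0 0;-1 0 0 -0.022 0 0 0;-1 0 0 -0.028 0 0 0;-1 0 0 -0.034 0 0 0;-1 0 0 -0.04 0 0 0;-1 0 0 -0.046 0 0 0;-1 0 0 -0.052 0 0 0;-1 0 0 -0.052 0 0 0;-1 0 0 -0.052 0 0 0",
)

```text
clock: 4.67
eef_pos: [0.4506, -0.027, 0.1467]
tool_rot: [0.978, 0.208, 0.0, 0.0]
ft_force: [-1.6, -0.9, 2.7]
grip_width: 0.0001
grasp_force: 1.6
```

Call:
step_arm(
  targets="-1 0 0 0.05 0 0 0;-1 0.03 -0.012 0.09 0 0 0;-1 0.1 -0.04 0.09 0 0 0;-1 0.17 -0.067 0.09 0 0 0;-1 0.24 -0.095 0.09 0 0 0;-1 0.28 -0.111 0.09 0 0 0;-1 0.28 -0.111 0.07 0 0 0;-1 0.28 -0.111 0.05 0 0 0;-1 0.28 -0.111 0.04 0 0 0;-1 0.28 -0.111 0.035 0 0 0",
)

```text
clock: 5.5
eef_pos: [0.5879, -0.0818, 0.162]
tool_rot: [0.978, 0.208, -0.002, -0.001]
ft_force: [-1.4, 0.2, 5.0]
grip_width: -0.0003
grasp_force: 2.3
```

Call:
step_arm(
  targets="-1 0 0 -0.006 0 0 0;-1 0 0 -0.012 0 0 0;-1 0 0 -0.018 0 0 0;-1 0 0 -0.024 0 0 0;-1 0 0 -0.03 0 0 0;-1 0 0 -0.036 0 0 0;-1 0 0 -0.036 0 0 0;-1 0 0 -0.036 0 0 0",
)

```text
clock: 6.17
eef_pos: [0.5903, -0.0825, 0.1454]
tool_rot: [0.978, 0.207, 0.0, 0.0]
ft_force: [0.1, 0.3, 1.4]
grip_width: 0.0002
grasp_force: 0.4
```

Call:
step_arm(
  targets="-1 0 0 0.05 0 0 0;-1 -0.01 0.02 0.09 0 0 0;-1 -0.04 0.093 0.09 0 0 0;-1 -0.07 0.162 0.09 0 0 0;-1 -0.1 0.232 0.09 0 0 0;-1 -0.13 0.301 0.09 0 0 0;-1 -0.155 0.36 0.09 0 0 0;-1 -0.168 0.389 0.08 0 0 0;-1 -0.168 0.389 0.06 0 0 0;-1 -0.168 0.389 0.04 0 0 0",
)

```text
clock: 7.0
eef_pos: [0.5065, 0.1128, 0.1654]
tool_rot: [0.978, 0.208, 0.001, 0.0]
ft_force: [0.4, -0.5, -0.4]
grip_width: 0.0001
grasp_force: 0.0
```

Call:
step_arm(
  targets="-1 0 0 -0.006 0 0 0;-1 0 0 -0.012 0 0 0;-1 0 0 -0.018 0 0 0;-1 0 0 -0.024 0 0 0;-1 0 0 -0.03 0 0 0;-1 0 0 -0.036 0 0 0;-1 0 0 -0.038 0 0 0;-1 0 0 -0.038 0 0 0;-1 0 0 -0.038 0 0 0",
)

```text
clock: 7.75
eef_pos: [0.5061, 0.1116, 0.1467]
tool_rot: [0.978, 0.207, 0.0, 0.0]
ft_force: [-1.2, 0.8, 2.3]
grip_width: 0.0001
grasp_force: 1.5
```

Run:
```python
from workcell import bot
import cv2
o=bot.get_obs();print(o["joint_pos"],o["eef_pos"],o["ft_force"])
b=bot.camera("side")[120:320,170:430,::-1];cv2.imwrite("pics/s3.png",cv2.resize(b,None,fx=3,fy=3,interpolation=cv2.INTER_CUBIC))
```

```text
[ 2.17298068e-01  3.28417345e-01 -1.02000332e-01  1.14019639e+00
 -5.03592486e-04  2.94164386e+00] [0.5060706  0.11157581 0.14669365] [-1.21711635  0.80569241  2.33903194]
```

View pics/s3.png

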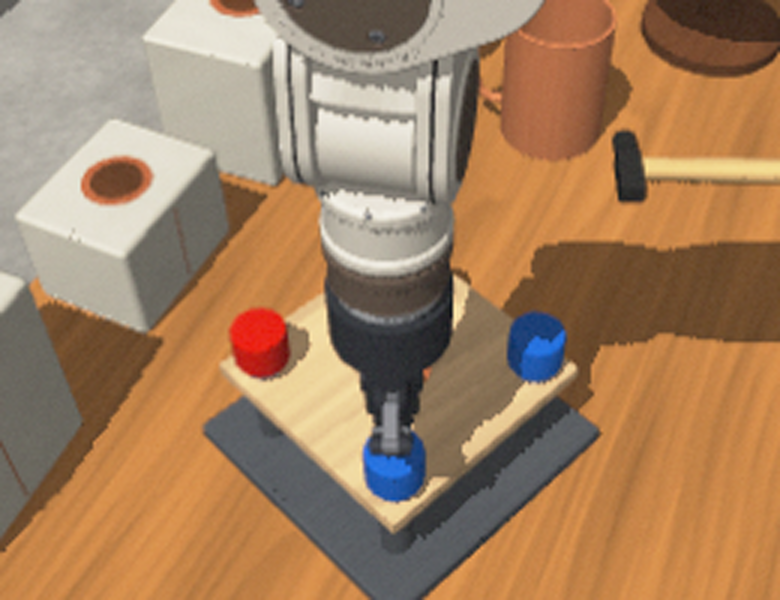

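Round one is done: all nuts are about half-way and the board is level. Round two starts with red.

Call:
step_arm(
  targets="-1 0 0 0.05 0 0 0;-1 0.03 -0.012 0.08 0 0 0;-1 0.1 -0.04 0.08 0 0 0;-1 0.17 -0.068 0.08 0 0 0;-1 0.24 -0.096 0.08 0 0 0;-1 0.278 -0.11 0.07 0 0 0;-1 0.278 -0.11 0.05 0 0 0;-1 0.278 -0.11 0.03 0 0 0;-1 0.278 -0.11 0.015 0 0 0;-1 0.278 -0.11 0.012 0 0 0",
)

```text
clock: 8.63
eef_pos: [0.6425, 0.0571, 0.15]
tool_rot: [0.978, 0.208, -0.003, -0.0]
ft_force: [-0.1, -0.5, 0.5]
grip_width: -0.0
grasp_force: 0.0
```

Call:
step_arm(
  targets="-1 0 0 -0.006 0 0 0;-1 0 0 -0.012 0 0 0;-1 0 0 -0.018 0 0 0;-1 0 0 -0.024 0 0 0;-1 0 0 -0.03 0 0 0;-1 0 0 -0.035 0 0 0;-1 0 0 -0.038 0 0 0;-1 0 0 -0.04 0 0 0;-1 0 0 -0.042 0 0 0;-1 0 0 -0.042 0 0 0",
)

```text
clock: 9.47
eef_pos: [0.6444, 0.0575, 0.1341]
tool_rot: [0.978, 0.208, 0.001, -0.0]
ft_force: [-5.1, -0.4, 8.2]
grip_width: 0.0002
grasp_force: 3.9
```

Call:
step_arm(
  targets="-1 0 0 -0.003 0 0 0;-1 0 0 -0.006 0 0 0;-1 0 0 -0.01 0 0 0;-1 0 0 -0.01 0 0 0",
)

```text
clock: 9.8
eef_pos: [0.6447, 0.0575, 0.133]
tool_rot: [0.978, 0.208, 0.002, 0.0]
ft_force: [-10.1, -0.9, 22.7]
grip_width: -0.0
grasp_force: 11.2
```

Call:
step_arm(
  targets="-1 0 0 0.06 0 0 0;-1 -0.03 -0.013 0.11 0 0 0;-1 -0.1 -0.043 0.11 0 0 0;-1 -0.17 -0.073 0.11 0 0 0;-1 -0.24 -0.103 0.11 0 0 0;-1 -0.31 -0.134 0.11 0 0 0;-1 -0.37 -0.159 0.1 0 0 0;-1 -0.39 -0.168 0.08 0 0 0;-1 -0.39 -0.168 0.06 0 0 0;-1 -0.39 -0.168 0.05 0 0 0",
)

```text
clock: 10.63
eef_pos: [0.4488, -0.0272, 0.1518]
tool_rot: [0.978, 0.207, 0.001, 0.0]
ft_force: [0.2, -0.5, 0.1]
grip_width: 0.0002
grasp_force: 0.0
```

Call:
step_arm(
  targets="-1 0 0 -0.006 0 0 0;-1 0 0 -0.012 0 0 0;-1 0 0 -0.018 0 0 0;-1 0 0 -0.024 0 0 0;-1 0 0 -0.029 0 0 0;-1 0 0 -0.033 0 0 0;-1 0 0 -0.036 0 0 0;-1 0 0 -0.039 0 0 0;-1 0 0 -0.041 0 0 0;-1 0 0 -0.041 0 0 0",
)

```text
clock: 11.47
eef_pos: [0.4506, -0.0269, 0.1339]
tool_rot: [0.978, 0.208, 0.001, 0.0]
ft_force: [-7.5, 0.1, 18.4]
grip_width: -0.0002
grasp_force: 9.3
```

Call:
step_arm(
  targets="-1 0 0 -0.003 0 0 0;-1 0 0 -0.003 0 0 0;-1 0 0 -0.003 0 0 0",
)

```text
clock: 11.72
eef_pos: [0.4506, -0.0269, 0.1336]
tool_rot: [0.978, 0.208, 0.001, 0.001]
ft_force: [-10.7, 0.1, 26.4]
grip_width: -0.0
grasp_force: 13.4
```

Call:
step_arm(
  targets="-1 0 0 0.06 0 0 0;-1 0.03 -0.012 0.11 0 0 0;-1 0.1 -0.04 0.11 0 0 0;-1 0.17 -0.067 0.11 0 0 0;-1 0.24 -0.095 0.11 0 0 0;-1 0.28 -0.111 0.1 0 0 0;-1 0.28 -0.111 0.08 0 0 0;-1 0.28 -0.111 0.06 0 0 0;-1 0.28 -0.111 0.045 0 0 0;-1 0.28 -0.111 0.04 0 0 0",
)

```text
clock: 12.55
eef_pos: [0.5878, -0.0817, 0.1475]
tool_rot: [0.978, 0.208, -0.002, -0.001]
ft_force: [-1.0, -0.2, 0.6]
grip_width: -0.0006
grasp_force: 0.0
```

Call:
step_arm(
  targets="-1 0 0 -0.006 0 0 0;-1 0 0 -0.012 0 0 0;-1 0 0 -0.018 0 0 0;-1 0 0 -0.024 0 0 0;-1 0 0 -0.028 0 0 0;-1 0 0 -0.032 0 0 0;-1 0 0 -0.036 0 0 0;-1 0 0 -0.039 0 0 0;-1 0 0 -0.041 0 0 0;-1 0 0 -0.041 0 0 0",
)

```text
clock: 13.38
eef_pos: [0.5899, -0.0824, 0.1334]
tool_rot: [0.978, 0.207, 0.001, 0.0]
ft_force: [-10.3, 1.8, 21.7]
grip_width: 0.0
grasp_force: 11.0
```

Call:
step_arm(
  targets="-1 0 0 0.06 0 0 0;-1 -0.01 0.02 0.11 0 0 0;-1 -0.04 0.093 0.11 0 0 0;-1 -0.07 0.162 0.11 0 0 0;-1 -0.1 0.232 0.11 0 0 0;-1 -0.13 0.301 0.11 0 0 0;-1 -0.155 0.36 0.1 0 0 0;-1 -0.168 0.389 0.08 0 0 0;-1 -0.168 0.389 0.06 0 0 0;-1 -0.168 0.389 0.045 0 0 0",
)

```text
clock: 14.22
eef_pos: [0.506, 0.1126, 0.1508]
tool_rot: [0.978, 0.208, 0.0, 0.0]
ft_force: [0.3, 0.5, 0.1]
grip_width: 0.0001
grasp_force: 0.0
```

Call:
step_arm(
  targets="-1 0 0 -0.006 0 0 0;-1 0 0 -0.012 0 0 0;-1 0 0 -0.018 0 0 0;-1 0 0 -0.024 0 0 0;-1 0 0 -0.03 0 0 0;-1 0 0 -0.035 0 0 0;-1 0 0 -0.039 0 0 0;-1 0 0 -0.042 0 0 0;-1 0 0 -0.045 0 0 0;-1 0 0 -0.045 0 0 0",
)

```text
clock: 15.05
eef_pos: [0.5061, 0.1114, 0.1336]
tool_rot: [0.978, 0.207, 0.002, 0.0]
ft_force: [-11.2, -2.7, 28.5]
grip_width: 0.0002
grasp_force: 13.9
```

Call:
step_arm(
  targets="-1 0 0 0.05 0 0 0;-1 0 0 0.12 0 0 0;-1 0 0 0.2 0 0 0;-1 -0.06 0 0.25 0 0 0;-1 -0.13 0 0.25 0 0 0;-1 -0.2 0 0.25 0 0 0;-1 -0.27 0 0.25 0 0 0;-1 -0.34 0 0.25 0 0 0;-1 -0.36 0 0.25 0 0 0;-1 -0.36 0 0.25 0 0 0",
)

```text
clock: 15.88
eef_pos: [0.3244, 0.1117, 0.2546]
tool_rot: [0.978, 0.208, 0.001, 0.0]
ft_force: [-0.3, -0.3, 0.3]
grip_width: -0.0003
grasp_force: 0.0
```

Run:
```python
from workcell import bot
from h import *
S={"top":{"red":(258,157),"opp":(291,240),"b1":(317,181),"b2":(232,215)},
"side":{"red":(256,238),"opp":(349,240),"b1":(304,205),"b2":(301,278)}}
B={};I={}
for n in S:
    a=bot.camera(n);I[n]=bot.camera_info(n);B[n]=blobs(a,S[n])
    if n=="side": cv2.imwrite("pics/s4.png",cv2.resize(a[120:320,170:430,::-1],None,fx=3,fy=3,interpolation=cv2.INTER_CUBIC))
for k in S["top"]:
    p,e=tri(I["top"],B["top"][k][0],I["side"],B["side"][k][0]);print(k,p.round(4),round(e,4))
print(bot.get_obs()["ft_force"],bot.get_obs()["eef_pos"])
```

```text
red [0.6471 0.059  0.1186] 0.0002
opp [ 0.4514 -0.025   0.1184] 0.0012
b1 [ 0.5919 -0.0813  0.1175] 0.0006
b2 [0.5069 0.1145 0.1178] 0.0002
[-0.00307074  0.21797546  0.69178794] [0.32722077 0.11216295 0.25474015]
```

View pics/s4.png

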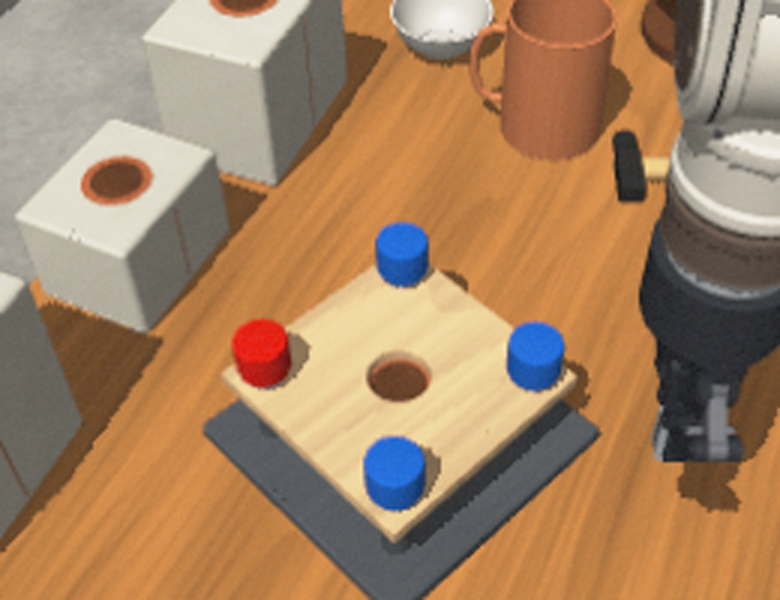

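The crop shows all four nuts down, with red at (262,353), and the board flat with the arm clear. Each nut has dropped 27 to 28 mm (28 is full travel) and the jug has not moved.

```bash
python3 -c "
from workcell import bot
print(bot.job_done())"
```

```text
the job is handed in; nothing more can be done
None
```

The press is closed: I pushed all four nuts fully home crosswise in two rounds, red first. The board lies flat, the jug is untouched, and I handed the job in at about 16 s.

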